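Pack the brush away and shut the box

ROBOT

A 6-joint arm with a two-finger parallel gripper is mounted at the origin on a cart in front of the work surface, level with it; the furniture and walls round the work are solid. World frame = base frame: x ahead of the robot, y to its left, z up, the work surface at z = 0. Lengths are in m, angles in rad, forces in N, time in s.
With the tool pointing down it reaches from about 0.375 to 0.9 m from the base axis. Payload 3.1 kg.
Tool frame: the origin (TCP) lies at the very end of the fingers, on their centre line; the grasp point (between the pads) lies 19 mm behind it; z points along the fingers, y is the line along which they close (so a half turn about z gives the same grasp; the last joint's range is limited). The gripper opens to 85 mm and grips with 20 to 120 N. Pads are 22 mm wide; open, the fingers measure 114 mm over their backs; the gripper's body (76 mm by 85 mm) begins 54 mm behind the grasp point. The pads swing forward as they close: fully open they stand 13 mm farther back than shut.
Start: joints at [1.081, 0.527, 1.433, -0, 1.181, -0.178], TCP at [0.192, 0.595, 0.231] pointing down, gripper open.
Joint ranges: [-3.08, 3.08], [-0.75, 2.2], [0.22, 2.44], [-1.43, 4.57], [0, 2.65], [-2.85, 2.85]. Speed limits (rad/s): [2.79, 2.79, 3.14, 3.14, 3.14, 3.14].

INTERFACE

Orientations are given as a unit quaternion [w, x, y, z].
In Python, from station import env, imaging, job gives the robot as it stands.
- The arm moves only by the shell command python3 -m inch 'ROWS' [FORCE]. ROWS is JSON, a list of rows, each a list of 7 numbers: the shift along the tool's x, y, z in mm, then the turn, a rotation vector about the tool's x, y, z in degrees, then the opening, from 0 (shut) to 1 (fully open). In form: [[x, y, z, ax, ay, az, fingers], ...]. A call has 1 to 10 rows; each row shifts and turns the commanded pose from where the row before left it, along the tool's axes as they then stand; what a row does not reach is not made up. A row lasts 1/10 s, in which the tool goes at most 50 mm and 8.59 degrees, less where a joint would pass 70% of its speed; a pose out of reach is approached as far as the arm can. A call with a gripper value outside its range is refused whole. The fingers move at their own pace and stop on an object; FORCE is the grip in N (left out, the last holds). Time passes only in rows, so rows that do not move let the fingers close. It gives the time, the measured TCP pose, the force, the opening and the grip force at its end, in the units of the state.
- env.read_state(): the state, without advancing time (a new reading comes with each control period).
- imaging.camera(name): name is "scene" or "top"; returns a dict with "img" (400x640x3 uint8, red, green, blue), "depth" (400x640 float32, m along the optical axis (not along the pixel's ray), 0 where there is no reading), "K" (3x3 intrinsics, pixels), "R" (3x3) and "t" (3): a world point X has camera coordinates R X + t. Camera axes: x right, y down, z forward; pixel columns grow to the right and rows downward; lengths in m; the calibration is good to about 2 mm. A picture is of the moment at which its call begins.
- job.hand_in(): hands the job in; it is judged then, once.
The state is a dict: "time_s": time; "qpos": joint angles; "qvel": joint speeds; "tau": joint torques, N m; "position": TCP position; "eef_rot": TCP orientation; "ft_force": force on the tool from outside, world axes, zero at the start; "moment": the same for the moment, N m; "opening": finger opening in m; "grip_force": force on a finger pad.
Only numpy, scipy, OpenCV 4.12 (cv2) and the standard library are available. Lean on these libraries where they do the work, as an engineer would, in place of code of your own. Each camera call takes 0.05 s, during which the arm holds its last target. There are 200 camera calls.

TASK

Put the paint brush away in the open wooden box, lying flat inside, and let go of it. Then lower the hinged lid until it is fully shut - bring it down gently and do not let it fall or slam - and only after that turn the wooden turn-button in front of the box a full quarter turn, either way, so that it points squarely across the lid's edge and keeps it shut. Leave the spray can and the loose can cap where they are.

Things in the scene. Friction and masses are not known exactly. Their poses are not given: they have to be found in the camera images.
- case: Flat bare plywood box, fixed, 243 (x) x 327 (y) x 55 mm. Origin: centre of its underside; +x to the hinged back, -x to the front. Walls 12 mm thick: sides 46 mm high, front 37 mm. Inside 218 (x) x 302 (y) mm, floor 11 mm above the underside, 27 mm from floor to shut lid. Its lid (227 x 300 x 8 mm, 0.2 kg) starts open, leaning back past upright.
- case_lid (a joint): Lid hinge, rad: 0 = shut, flush with the side walls; 1.57 = upright; 1.79 = fully open, at its stop. The axis runs along the box's y through point hinge_mid. It moves freely: short of upright the lid falls shut unless held.
- hinge_mid (a point): Middle of the lid's hinge axis: 104 mm from the box's centre towards the back, 42 mm above its underside.
- pull_bar (a point): Middle of the steel pull on the lid's free edge: round bar 10 mm thick, 70 mm long, parallel to the hinge axis, 258 mm from it, in the lid's plane; a leg at each end joins it to the lid; 29 mm free between bar and lid edge, so a finger fits in. Can be pinched from above at any lid angle, turning between the fingers. Lid shut: 42 mm above the bench, in front of the box. Axes: the lid's.
- button_top (a point): Centre of the top face of the wooden turn-button, on its upright pivot: bar 58 mm long (its y), 14 mm wide (its x), 22 mm high, underside 48 mm and top 70 mm above the bench. It sits on a fixed block 24 x 26 x 47 mm against the box's front; pivot at x -133, y -88 mm in the box's frame. Its underside clears the shut lid.
- button (a joint): Turn-button angle, rad, anticlockwise seen from above: 0 = bar parallel to the box's front edge (clear of the lid); +1.57 or -1.57 = bar at a right angle to the edge, one end reaching 16 mm over the shut lid. Stops at +-1.62; a light friction keeps it where it is left.
- brush: Flat paint brush with a bare wooden handle and dark bristles, loose, 204 x 30 x 12 mm, 45 g, lying flat. Origin: centre of its underside. x runs along it, bristles at +x (33 to 102 mm, 30 mm wide, 12 mm thick), ferrule and shoulder -12 to 33 mm (28 mm wide, 10 mm thick), handle tapering to -102 mm (at most 18 mm wide).
- spray_can: Bystander: olive and red aerosol paint can, upright, 67 mm across, 190 mm tall. Origin: centre of its underside.
- cap: Bystander: loose whitish plastic spray-can cap, 60 mm across, 29 mm high. Origin: centre of its underside.

How it is judged:
On the way, in this order (a step that is already met when the one before it is completed fails the run):
1. the brush lies inside the open box, let go (x of brush in the frame of case between -0.1 and 0.1 m and y of brush in the frame of case between -0.14 and 0.14 m and z of brush in the frame of case between 0 and 0.03 m and contact force between the fingers and brush below 0.1 N and value of joint case_lid above 1 rad and linear speed of brush below 0.03 m/s), for 0.2 s.
2. the lid is shut (value of joint case_lid below 0.02 rad), for 0.2 s.
3. the turn-button is across the lid's edge ((value of joint button above 1.3 rad or value of joint button below -1.3 rad)), for 0.2 s.
At the end, for the whole second after the job is handed in: The brush lies at rest in the box (its middle within 100 mm of the box's centre along x, 140 mm along y, less than 30 mm above the bench), the lid is shut (under 0.02 rad) and the turn-button is turned more than 1.3 rad either way from parallel. On the way the lid never closes faster than 2.5 rad/s (x of brush in the frame of case between -0.1 and 0.1 m and y of brush in the frame of case between -0.14 and 0.14 m and z of brush in the frame of case between 0 and 0.03 m and value of joint case_lid below 0.02 rad and (value of joint button above 1.3 rad or value of joint button below -1.3 rad) and linear speed of brush below 0.03 m/s); the robot touches nothing.
It fails at once if the lid falls or slams (closing faster than 2.5 rad/s) (velocity of joint case_lid below -2.5 rad/s).
It fails at once if the spray can is knocked over or moved more than 30 mm (distance of spray_can from where it was at the start of the episode above 0.03 m or angle between spray_can's own z axis and vertical above 0.3 rad).
It fails at once if the can cap is moved more than 30 mm (distance of cap from where it was at the start of the episode above 0.03 m).
It also fails if it takes over 66 s, if anything falls off the work surface, if the arm or the gripper's body presses on something with over 40 N, if the wrist force passes 120 N, or if a joint passes its speed limit or range.

## Working session

There is one attempt and no reset: what is moved stays moved. The work goes in short steps, Python scripts to look and compute and a shell command to move; the robot and the scene stay as the last step left them, time stands still between calls to the robot, and variables do not carry over. Pictures are saved under pics/ and viewed, at most 10 in all, crops included, and the job is handed in when it is done.

```bash
mkdir -p pics; cat > h.py <<'E'
from station import env, imaging, job
import numpy as np, cv2
def snap(n):
    c=imaging.camera(n); np.savez(f'{n}.npz',**c); return c
def px(c,u,v,z=None):
    K,R,t=c['K'],c['R'],c['t']; d=np.linalg.inv(K)@[u,v,1]; o=-R.T@t; w=R.T@d
    s=c['depth'][int(v),int(u)] if z is None else (z-o[2])/w[2]
    return o+s*w
def proj(c,X):
    p=c['K']@(c['R']@np.array(X)+c['t']); return p[:2]/p[2]
E
python3 - <<'E'
from h import *
for n in('top','scene'):
    c=snap(n); cv2.imwrite(f'pics/{n}0.png',c['img'][:,:,::-1]); print(n,-c['R'].T@c['t'])
print(env.read_state())
E
```

```text
top [ 0.33864634 -0.06497445  0.99832217]
scene [ 0.22460165 -0.64260205  0.81384293]
{'time_s': 0.1, 'qpos': array([ 1.08048869e+00,  5.28373985e-01,  1.43381642e+00,  8.16802029e-07,
        1.18139150e+00, -1.78485997e-01]), 'qvel': array([ 0.00115399, -0.00386858, -0.00197335, -0.00082745,  0.00041547,
       -0.00027571]), 'tau': array([-1.54932700e-04, -4.43304849e+01, -1.78585678e+01, -2.57033898e-04,
        3.90779518e-03,  9.71992279e-06]), 'position': array([0.19139172, 0.59427758, 0.23041755]), 'eef_rot': array([-3.26792720e-04,  1.55280014e-01,  9.87869996e-01, -9.39408895e-04]), 'ft_force': array([-0.84469647,  0.9038398 ,  0.24674316]), 'moment': array([-0.03281898, -0.06407662,  0.02133273]), 'grip_force': 0.0, 'opening': 0.08562991798666682}
```

View pics/top0.png

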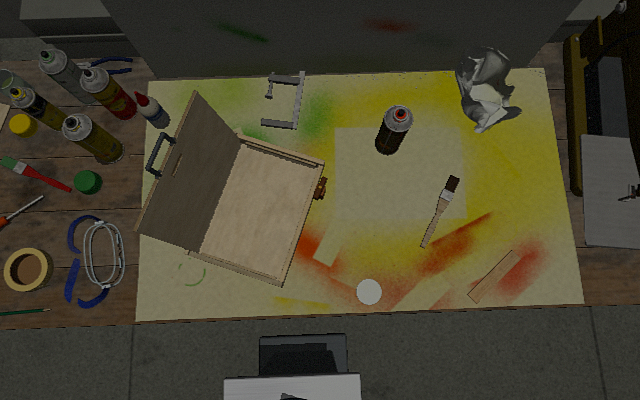

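View pics/scene0.png

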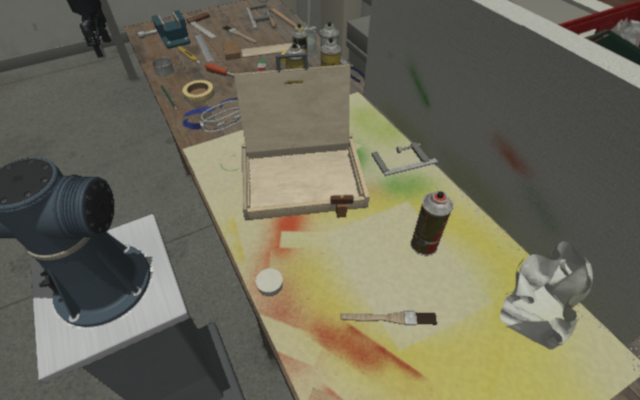

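The top view shows the box at about (190–325, 130–285) with the lid leaning left, pull bar near (160,155), turn-button (320,188), brush from (423,247) to (455,178), can (395,130) and cap (369,292). The scene view agrees, and the arm is clear of everything.

```bash
python3 - <<'E'
from h import *
c=dict(np.load('top.npz'))
def crop(x0,y0,x1,y1,s,f):
    im=cv2.resize(c['img'][y0:y1,x0:x1,::-1],None,fx=s,fy=s,interpolation=cv2.INTER_CUBIC)
    cv2.imwrite(f,cv2.convertScaleAbs(im,alpha=1.8))
crop(130,85,340,295,2.8,'pics/a.png'); crop(400,160,480,260,6,'pics/b.png')
print(c['K'],px(c,439,212,.01),px(c,439,212),px(c,369,292),px(c,398,113),px(c,320,188),px(c,260,200),px(c,160,155))
E
```

```text
[[402.76028975   0.         317.23030965]
 [  0.         402.76028975 207.39607815]
 [  0.           0.           1.        ]] [ 0.52440914 -0.37799986  0.01      ] [ 0.52417639 -0.37760765  0.01123833] [ 0.33548865 -0.18795173  0.02817896] [ 0.71336776 -0.25551563  0.18527895] [ 0.58123994 -0.08167024  0.07247052] [0.57262337 0.0696745  0.00786881] [0.70430022 0.32960932 0.00081453]
```

View pics/a.png

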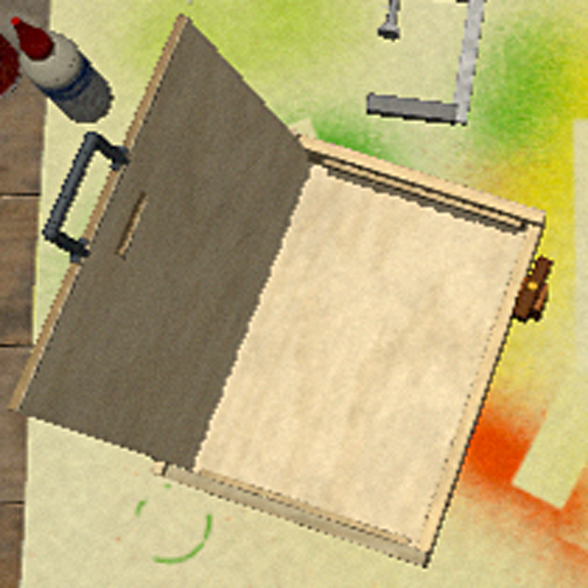

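View pics/b.png

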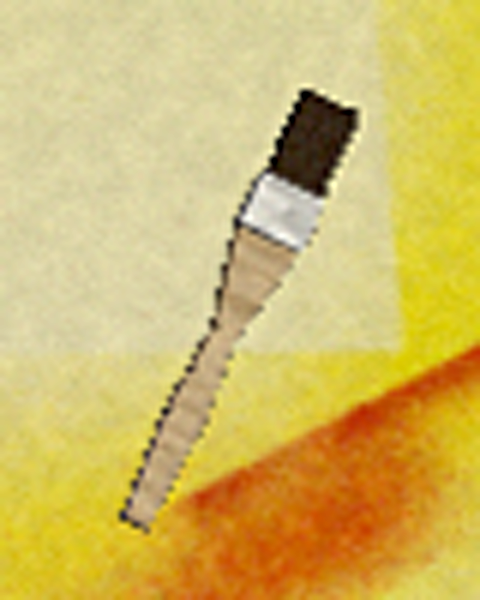

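Enlarged crops: the box's front corners at crop (545,215) and (427,565), back-near corner (158,468), button (533,287), pull bar ends (90,135)/(48,235). Brush ends at crop (331,100) and (135,522).

```bash
cat >> h.py <<'E'
def case2w(P,x,y,z):
    c,s=np.cos(P[2]),np.sin(P[2]); return np.array([P[0]+c*x-s*y,P[1]+s*x+c*y,z])
E
python3 - <<'E'
from h import *
from scipy.optimize import least_squares
c=dict(np.load('top.npz'))
a=lambda u,v:np.array([130+u/2.8-.32,85+v/2.8-.32])
def model(P):
    L=lambda y,r=.258:case2w(P,.104+ -r*np.cos(P[3]),y,.042+r*np.sin(P[3]))
    return np.array([proj(c,X) for X in (case2w(P,-.1215,-.1635,.046),case2w(P,-.1215,.1635,.046),case2w(P,.1215,.1635,.046),case2w(P,-.133,-.088,.07),L(-.033),L(.033))])
obs=np.array([a(545,215),a(427,565),a(158,468),a(533,285),a(90,138),a(48,235)])
f=lambda P:(model(P)-obs).ravel()
r=least_squares(f,[.57,.07,1.2,1.79]);P=r.x
print(P,r.fun.reshape(-1,2).round(1).tolist())
for n,q in dict(hinge=(.104,0,.042),ctr=(0,0,.011),button=(-.133,-.088,.07),shutbar=(-.154,0,.042)).items(): print(n,case2w(P,*q).round(4))
th=P[3];print('bar',case2w(P,.104-.258*np.cos(th),0,.042+.258*np.sin(th)))
b1=px(c,400+331/6,160+100/6,.012);b0=px(c,400+135/6,160+522/6,.008)
d=b1-b0;print('brush',(b0+b1)/2,np.hypot(*d[:2]),np.degrees(np.arctan2(d[1],d[0])))
np.save('P.npy',P)
s=env.read_state();print(s['position'],s['eef_rot'])
E
```

```text
[0.5496296  0.07246342 1.21416554 1.79739457] [[1.1, -1.9], [-0.4, 0.8], [-1.6, 2.5], [0.4, -0.0], [-0.3, 0.5], [0.7, -1.8]]
hinge [0.5859 0.1699 0.042 ]
ctr [0.5496 0.0725 0.011 ]
button [ 0.5857 -0.0829  0.07  ]
shutbar [ 0.4959 -0.0718  0.042 ]
bar [0.60617407 0.22423574 0.29340456]
brush [ 0.52629737 -0.37844705  0.01      ] 0.20100678739255393 -29.352146906467357
[0.19139172 0.59427758 0.23041755] [-3.26792720e-04  1.55280014e-01  9.87869996e-01 -9.39408895e-04]
```

```bash
python3 - <<'E'
from h import *
P=np.load('P.npy')
for n in('top','scene'):
    c=dict(np.load(n+'.npz'));v,u=np.mgrid[:400,:640];d=c['depth'].astype(float)
    X=(np.stack([(u-c['K'][0,2])/c['K'][0,0]*d,(v-c['K'][1,2])/c['K'][1,1]*d,d],-1)-c['t'])@c['R']
    X=X[d>0]
    co,s=np.cos(P[2]),np.sin(P[2]);q=(X[:,:2]-P[:2])@np.array([[co,-s],[s,co]])
    ins=(abs(q[:,0])<.16)&(abs(q[:,1])<.2)
    m=ins&(X[:,2]>.04)&(X[:,2]<.05)&(q[:,0]<.09)&(q[:,0]>-.14)
    for sgn in(-1,1):
        k=m&(sgn*q[:,1]>.13)
        for lo in(-.1,-.04,.03):
            kk=k&(q[:,0]>lo)&(q[:,0]<lo+.05); print(n,sgn,lo,kk.sum(),np.percentile(q[kk,1],[3,50,97]).round(4) if kk.sum() else '')
    k=ins&(X[:,2]>.03)&(X[:,2]<.042)
    for lo in(-.05,.0,.05,.1):
        kk=k&(q[:,1]>lo)&(q[:,1]<lo+.04)&(q[:,0]<-.09);print(n,'front',lo,kk.sum(),np.percentile(q[kk,0],[3,50,97]).round(4) if kk.sum() else '',X[kk,2].mean())
    k=ins&(X[:,2]>.062)&(X[:,2]<.08)&(q[:,0]<-.1)
    print('button',k.sum(),q[k].mean(0),q[k].min(0),q[k].max(0),X[k,2].mean())
    k=(X[:,2]>.28)&(X[:,2]<.31)&(q[:,0]>.1)&(q[:,0]<.25)&(abs(q[:,1])<.05); print('bar',k.sum(),q[k].mean(0),q[k].min(0),q[k].max(0),X[k,2].mean())
E
```

```text
top -1 -0.1 102 [-0.1618 -0.1555 -0.1498]
top -1 -0.04 99 [-0.1616 -0.1556 -0.1502]
top -1 0.03 103 [-0.1623 -0.1557 -0.1502]
top 1 -0.1 110 [0.1522 0.1577 0.1631]
top 1 -0.04 112 [0.1517 0.1575 0.1631]
top 1 0.03 110 [0.1512 0.1571 0.1629]
top front -0.05 81 [-0.1195 -0.1141 -0.1081] 0.036392101110956
top front 0.0 82 [-0.1193 -0.1138 -0.108 ] 0.03629559998889348
top front 0.05 87 [-0.1191 -0.1135 -0.1077] 0.036105173136665523
top front 0.1 89 [-0.1189 -0.1133 -0.1074] 0.036169094124051115
button 142 [-0.13230744 -0.08547187] [-0.14199052 -0.11478603] [-0.12251349 -0.05759077] 0.06859381973424071
bar 286 [0.15862845 0.00086325] [ 0.15196812 -0.03943257] [0.16570946 0.03973436] 0.294366923802196
scene -1 -0.1 67 [-0.1588 -0.153  -0.1473]
scene -1 -0.04 59 [-0.1591 -0.153  -0.1477]
scene -1 0.03 53 [-0.1593 -0.1537 -0.148 ]
scene 1 -0.1 66 [0.1541 0.1591 0.1643]
scene 1 -0.04 52 [0.1551 0.1582 0.1636]
scene 1 0.03 61 [0.1539 0.1599 0.1656]
scene front -0.05 74 [-0.124  -0.1186 -0.1114] 0.035397213245547274
scene front 0.0 79 [-0.1235 -0.1191 -0.111 ] 0.034972506400052915
scene front 0.05 78 [-0.1234 -0.1179 -0.1102] 0.034960786807029874
scene front 0.1 75 [-0.1232 -0.1182 -0.1091] 0.035039506221251585
button 119 [-0.13800409 -0.08370246] [-0.14661616 -0.11185302] [-0.12682517 -0.05558018] 0.06759271591746414
bar 163 [0.15434121 0.00231431] [ 0.14806438 -0.037352  ] [0.16250433 0.04170092] 0.29216638582503157
```

```bash
cat >> h.py <<'E'
from scipy.spatial.transform import Rotation as Ro
def plan(*targets):
    """targets (x,y,z,yang deg): print turn (tool rotvec deg, done first) then shift in tool axes after turn, mm"""
    s=env.read_state();p=s['position'];R=Ro.from_quat(np.roll(s['eef_rot'],-1))
    print('t',s['time_s'],'p',p.round(4),'f',s['ft_force'].round(1),'open',round(s['opening'],4),'grip',s['grip_force'],'q',s['qpos'].round(2))
    for x,y,z,a in targets:
        a=np.radians(a);ya=np.array([np.cos(a),np.sin(a),0]);za=np.array([0,0,-1.]);T=Ro.from_matrix(np.c_[np.cross(ya,za),ya,za])
        print('turn',(R.inv()*T).as_rotvec(degrees=True).round(2),'shift',(T.inv().apply(np.array([x,y,z])-p)*1000).round(1)); p=np.array([x,y,z]);R=T
E
python3 - <<'E'
from h import *
P=np.load('P.npy');n=case2w(P,-.001,.002,0);P[:2]=n[:2];P[3]=1.79;np.save('P.npy',P);print(P)
plan((.19,.594,.35,60.65),(.38,.25,.35,60.65),(.542,-.387,.12,60.65),(.542,-.387,.004,60.65))
E
```

```text
[0.54740632 0.07222458 1.21416554 1.79      ]
t 0.1 p [0.1914 0.5943 0.2304] f [-0.8  0.9  0.2] open 0.0856 grip 0.0 q [ 1.08  0.53  1.43  0.    1.18 -0.18]
turn [-1.100e-01 -1.000e-02  1.148e+01] shift [   1.1   -0.9 -119.6]
turn [0. 0. 0.] shift [-334.2 -206.7    0. ]
turn [0. 0. 0.] shift [-453.4 -475.8  230. ]
turn [0. 0. 0.] shift [  0.   0. 116.]
```

```bash
python3 -m inch '[[0,0,-40,0,0,3.8,1],[0,0,-40,0,0,3.8,1],[0,0,-40,0,0,3.9,1]]' 40
python3 -m inch '[[-33,-21,0,0,0,0,1],[-33,-21,0,0,0,0,1],[-33,-21,0,0,0,0,1],[-33,-21,0,0,0,0,1],[-33,-21,0,0,0,0,1],[-33,-21,0,0,0,0,1],[-33,-21,0,0,0,0,1],[-33,-21,0,0,0,0,1],[-33,-21,0,0,0,0,1],[-33,-21,0,0,0,0,1]]'
python3 -m inch '[[-28,-30,0,0,0,0,1],[-28,-30,0,0,0,0,1],[-28,-30,0,0,0,0,1],[-28,-30,0,0,0,0,1],[-28,-30,0,0,0,0,1],[-28,-30,0,0,0,0,1],[-28,-30,0,0,0,0,1],[-28,-30,20,0,0,0,1],[-28,-30,30,0,0,0,1],[-28,-30,30,0,0,0,1]]'
python3 -c "
from h import *
plan((.542,-.387,.12,60.65),(.542,-.387,.004,60.65))"
```

```text
time_s: 0.4
position: [0.1914, 0.5944, 0.3518]
eef_rot: [-0.0, 0.255, 0.967, -0.001]
ft_force: [0.1, 0.9, -0.4]
opening: 0.0854
grip_force: 0.0
time_s: 1.4
position: [0.3765, 0.2485, 0.3511]
eef_rot: [-0.0, 0.253, 0.967, -0.0]
ft_force: [-0.3, -0.9, -0.7]
opening: 0.0854
grip_force: 0.0
time_s: 2.4
position: [0.4731, -0.1492, 0.2716]
eef_rot: [0.001, 0.254, 0.967, -0.0]
ft_force: [0.6, -0.3, 0.3]
opening: 0.0855
grip_force: 0.0
t 2.4 p [ 0.4731 -0.1492  0.2716] f [ 0.6 -0.3  0.3] open 0.0855 grip 0.0 q [-0.53  0.3   1.7   0.    1.14 -1.59]
turn [ 0.01  0.07 -0.04] shift [-176.6 -173.5  151.6]
turn [0. 0. 0.] shift [  0.   0. 116.]
```

```bash
python3 -m inch '[[-25,-25,15,0,0,0,1],[-25,-25,20,0,0,0,1],[-25,-25,20,0,0,0,1],[-25,-25,20,0,0,0,1],[-25,-25,25,0,0,0,1],[-25,-25,25,0,0,0,1],[-26,-23,25,0,0,0,1],[0,0,0,0,0,0,1]]'
python3 -c "
from h import *
plan((.542,-.387,.12,60.65),(.542,-.387,.003,60.65))"
```

```text
time_s: 3.2
position: [0.5404, -0.3876, 0.1171]
eef_rot: [-0.002, 0.255, 0.967, 0.001]
ft_force: [-0.7, -0.4, -0.1]
opening: 0.0858
grip_force: 0.0
t 3.2 p [ 0.5404 -0.3876  0.1171] f [-0.7 -0.4 -0.1] open 0.0858 grip 0.0 q [-0.79  0.71  1.41 -0.    1.02 -1.84]
turn [ 0.02 -0.25 -0.2 ] shift [-1.1  1.3 -2.9]
turn [0. 0. 0.] shift [  0.   0. 117.]
```

```bash
python3 -m inch '[[0,1,30,0,0,0,1],[0,0,30,0,0,0,1],[0,0,25,0,0,0,1],[0,0,20,0,0,0,1],[0,0,7,0,0,0,1],[0,0,0,0,0,0,0.3],[0,0,0,0,0,0,0],[0,0,0,0,0,0,0],[0,0,0,0,0,0,0],[0,0,0,0,0,0,0]]' 40
python3 -c "
from h import *
plan()"
```

```text
time_s: 4.2
position: [0.5423, -0.384, 0.0113]
eef_rot: [0.001, 0.253, 0.967, -0.0]
ft_force: [0.6, 0.2, 0.6]
opening: 0.0121
grip_force: 0.0
t 4.2 p [ 0.5423 -0.384   0.0113] f [0.6 0.2 0.6] open 0.0121 grip 0.0 q [-0.78  0.86  1.46 -0.    0.82 -1.84]
```

```bash
python3 -m inch '[[0,0,0,0,0,0,0.8],[0,0,0,0,0,0,0.8],[0,0,0,0,0,0,0.8],[0,0,0,0,0,0,0.8]]' 40
python3 - <<'E'
from h import *
c=snap('scene');cv2.imwrite('pics/s2.png',cv2.convertScaleAbs(cv2.resize(c['img'][200:370,270:520,::-1],None,fx=3,fy=3,interpolation=cv2.INTER_CUBIC),alpha=1.3))
plan()
E
```

```text
time_s: 4.6
position: [0.5419, -0.3836, 0.0102]
eef_rot: [-0.0, 0.253, 0.967, 0.0]
ft_force: [-0.4, -0.1, 0.9]
opening: 0.0681
grip_force: 0.0
t 4.65 p [ 0.5419 -0.3837  0.0102] f [-0.8  0.1  0.9] open 0.0686 grip 0.0 q [-0.78  0.86  1.46 -0.    0.82 -1.84]
```

View pics/s2.png

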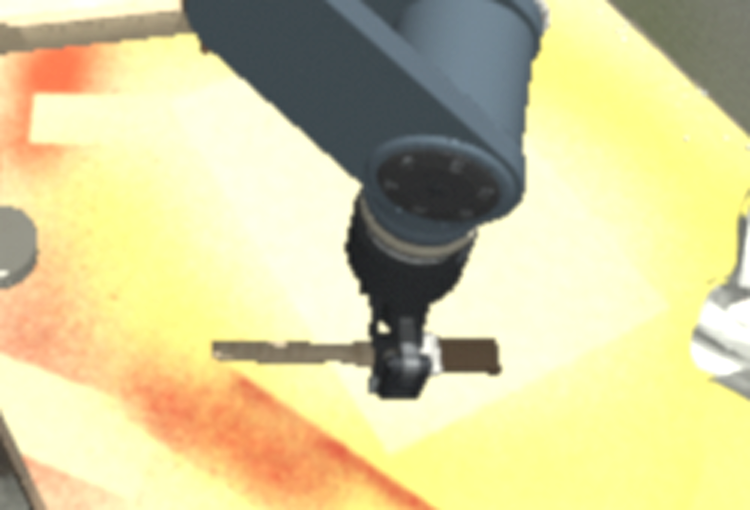

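The gripper straddles the brush at the ferrule correctly (fingers near crop (400,365)), but the command fell short by 6 mm, so it closed above it. I go lower.

```bash
python3 -m inch '[[0,0,6,0,0,0,0.8],[0,0,3,0,0,0,0.8],[0,0,0,0,0,0,0.5],[0,0,0,0,0,0,0.2],[0,0,0,0,0,0,0],[0,0,0,0,0,0,0],[0,0,0,0,0,0,0],[0,0,0,0,0,0,0]]' 40
python3 -c "
from h import *
plan()"
```

```text
time_s: 5.45
position: [0.5421, -0.3839, 0.0016]
eef_rot: [0.0, 0.253, 0.967, -0.0]
ft_force: [0.9, -0.5, 2.2]
opening: 0.0219
grip_force: 38.5
t 5.45 p [ 0.5421 -0.3839  0.0016] f [ 0.9 -0.5  2.2] open 0.0219 grip 38.50686130106624 q [-0.78  0.87  1.46 -0.    0.81 -1.84]
```

```bash
python3 - <<'E'
from h import *
P=np.load('P.npy');t=case2w(P,-.02,-.0165,0);print(t)
plan((.542,-.384,.15,60.65),(t[0],t[1],.15,69.57),(t[0],t[1],.0145,69.57))
E
python3 -m inch '[[0,0,-20,0,0,0,0],[0,0,-30,0,0,0,0],[0,0,-40,0,0,0,0],[0,0,-40,0,0,0,0],[0,0,-20,0,0,0,0]]'
```

```text
[0.55588573 0.04772254 0.        ]
t 5.45 p [ 0.5421 -0.3839  0.0016] f [ 0.9 -0.5  2.2] open 0.0219 grip 38.50686130106624 q [-0.78  0.87  1.46 -0.    0.81 -1.84]
turn [-0.02  0.04 -0.02] shift [ 1.000e-01 -1.000e-01 -1.484e+02]
turn [ 0.    0.   -8.92] shift [137.7 409.4   0. ]
turn [0. 0. 0.] shift [  0.    0.  135.5]
time_s: 5.95
position: [0.5433, -0.3847, 0.1551]
eef_rot: [0.002, 0.253, 0.967, -0.001]
ft_force: [-0.3, -1.5, -1.3]
opening: 0.022
grip_force: 38.6
```

```bash
python3 -m inch '[[0,0,0,0,0,-4.5,0],[0,0,0,0,0,-4.4,0],[11,32,0,0,0,0,0],[12,36,0,0,0,0,0],[12,36,0,0,0,0,0],[12,36,0,0,0,0,0],[12,36,0,0,0,0,0],[12,36,0,0,0,0,0],[12,36,0,0,0,0,0],[12,36,0,0,0,0,0]]'
python3 -m inch '[[12,36,0,0,0,0,0],[12,36,0,0,0,0,0],[6,20,0,0,0,0,0],[0,0,0,0,0,0,0],[0,0,0,0,0,0,0]]'
python3 - <<'E'
from h import *
plan((.5559,.0477,.05,69.57),(.5559,.0477,.0145,69.57))
E
```

```text
time_s: 6.95
position: [0.5518, -0.0827, 0.1512]
eef_rot: [-0.0, 0.178, 0.984, 0.0]
ft_force: [0.3, -0.0, -0.8]
opening: 0.0218
grip_force: 38.7
time_s: 7.45
position: [0.5562, 0.0126, 0.1512]
eef_rot: [-0.0, 0.177, 0.984, -0.0]
ft_force: [0.1, -0.0, -1.1]
opening: 0.0219
grip_force: 38.7
t 7.45 p [0.5562 0.0126 0.1512] f [ 0.1 -0.  -1.1] open 0.0219 grip 38.67445663185208 q [-0.18  0.54  1.68 -0.    0.91 -1.39]
turn [-0.02 -0.    0.05] shift [ 12.5  32.8 101.2]
turn [0. 0. 0.] shift [ 0.   0.  35.5]
```

```bash
python3 -m inch '[[6,16,0,0,0,0,0],[6,17,10,0,0,0,0],[0,0,35,0,0,0,0],[0,0,35,0,0,0,0],[0,0,20,0,0,0,0],[0,0,0,0,0,0,0]]'
python3 - <<'E'
from h import *
plan((.5559,.0477,.0145,69.57))
c=snap('top');cv2.imwrite('pics/t3.png',cv2.convertScaleAbs(cv2.resize(c['img'][85:295,130:340,::-1],None,fx=2.8,fy=2.8),alpha=1.8))
E
```

```text
time_s: 8.05
position: [0.5545, 0.0462, 0.0485]
eef_rot: [-0.003, 0.179, 0.984, -0.0]
ft_force: [-0.3, 0.4, -0.1]
opening: 0.0216
grip_force: 38.7
t 8.05 p [0.5545 0.0462 0.0485] f [-0.3  0.4 -0.1] open 0.0216 grip 38.69456119260576 q [-0.12  0.71  1.74 -0.    0.7  -1.33]
turn [-0.1  -0.36 -0.14] shift [-0.8  1.9 34. ]
```

View pics/t3.png

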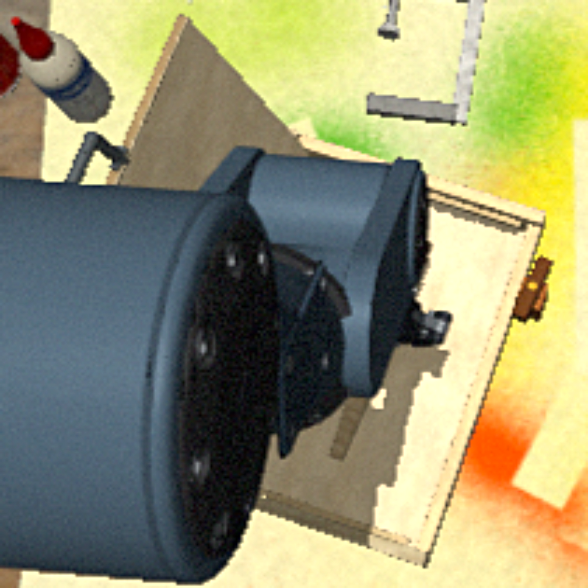

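The arm hides much of the box, but the handle is visible inside at (345,430), the lid is unmoved, and all is clear of the walls. Lower and release.

```bash
python3 -m inch '[[0,1,10,0,0,0,0],[0,1,10,0,0,0,0],[0,0,7,0,0,0,0],[0,0,3,0,0,0,0],[0,0,2,0,0,0,0],[0,0,0,0,0,0,0]]'
python3 -c "
from h import *
plan((.5559,.0477,.0145,69.57))"
```

```text
time_s: 8.7
position: [0.5573, 0.0494, 0.0192]
eef_rot: [-0.0, 0.178, 0.984, -0.0]
ft_force: [0.5, -0.7, -0.6]
opening: 0.0217
grip_force: 38.7
t 8.7 p [0.5573 0.0494 0.0192] f [ 0.5 -0.7 -0.6] open 0.0217 grip 38.69568481510214 q [-0.11  0.76  1.74 -0.    0.64 -1.33]
turn [-0.   -0.01 -0.03] shift [ 0.7 -2.1  4.7]
```

```bash
python3 -m inch '[[0,0,3,0,0,0,0],[0,0,2,0,0,0,0],[0,0,1,0,0,0,0],[0,0,0,0,0,0,0],[0,0,0,0,0,0,0.5],[0,0,0,0,0,0,0.5],[0,0,0,0,0,0,0.5],[0,0,0,0,0,0,0.5]]'
python3 -m inch '[[0,0,-10,0,0,0,0.5],[0,0,-30,0,0,0,0.5],[0,0,-40,0,0,0,0.6],[0,0,-40,0,0,0,0.6],[0,-15,-45,0,0,0,0.6],[0,-15,-45,0,0,0,0.6],[0,-10,-45,0,0,0,0.6],[0,0,-45,0,0,0,0.6],[0,0,-40,0,0,0,0.6]]'
python3 - <<'E'
from h import *
P=np.load('P.npy')
q=lambda th,up=-.013:case2w(P,.104-.258*np.cos(th),0,.042+.258*np.sin(th)+up)
b=q(1.79);print(b)
plan((b[0],b[1],.37,69.57),(*b,69.57))
c=snap('top');cv2.imwrite('pics/t4.png',cv2.convertScaleAbs(cv2.resize(c['img'][85:295,130:340,::-1],None,fx=2.8,fy=2.8),alpha=1.8))
E
```

```text
time_s: 9.5
position: [0.5574, 0.0493, 0.0134]
eef_rot: [0.0, 0.178, 0.984, 0.0]
ft_force: [-0.4, 0.2, -0.4]
opening: 0.0428
grip_force: 0.0
time_s: 10.4
position: [0.5427, 0.0116, 0.3567]
eef_rot: [0.001, 0.178, 0.984, 0.0]
ft_force: [-0.7, -0.4, 0.3]
opening: 0.0511
grip_force: 0.0
[0.60330122 0.22225338 0.2808263 ]
t 10.4 p [0.5427 0.0116 0.3567] f [-0.7 -0.4  0.3] open 0.0511 grip 0.0 q [-0.18  0.29  1.47  0.    1.38 -1.4 ]
turn [ 0.03  0.14 -0.07] shift [ 16.8 218.6 -13.3]
turn [0. 0. 0.] shift [ 0.   0.  89.2]
```

View pics/t4.png

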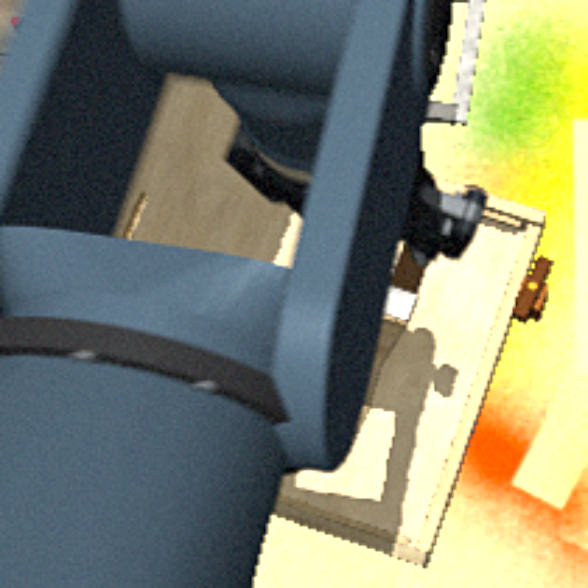

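The brush lies in the box (ferrule at crop (400,300), bristles above it). Next, the pull bar.

```bash
python3 -m inch '[[2,25,-5,0,0,0,0.6],[2,30,-5,0,0,0,0.6],[2,33,-4,0,0,0,0.6],[2,33,0,0,0,0,0.6],[3,33,0,0,0,0,0.6],[3,33,0,0,0,0,0.6],[3,32,0,0,0,0,0.6],[0,0,0,0,0,0,0.6],[0,0,0,0,0,0,0.6]]'
python3 - <<'E'
from h import *
plan((.6033,.2223,.37,69.57),(.6033,.2223,.281,69.57))
E
```

```text
time_s: 11.35
position: [0.6033, 0.2233, 0.3671]
eef_rot: [-0.0, 0.177, 0.984, -0.0]
ft_force: [-0.2, 0.4, 0.3]
opening: 0.0513
grip_force: 0.0
t 11.35 p [0.6033 0.2233 0.3671] f [-0.2  0.4  0.3] open 0.0513 grip 0.0 q [ 0.18  0.44  1.2  -0.    1.5  -1.03]
turn [-0.06 -0.03  0.05] shift [-0.3 -0.9 -2.9]
turn [0. 0. 0.] shift [ 0.  0. 89.]
```

```bash
python3 -m inch '[[0,0,25,0,0,0,0.6],[0,0,25,0,0,0,0.6],[0,0,22,0,0,0,0.6],[0,0,14,0,0,0,0.6],[0,0,4,0,0,0,0.6],[0,0,0,0,0,0,0.3],[0,0,0,0,0,0,0],[0,0,0,0,0,0,0],[0,0,0,0,0,0,0],[0,0,0,0,0,0,0]]' 25
python3 - <<'E'
from h import *
plan((.6033,.2223,.281,69.57))
E
```

```text
time_s: 12.35
position: [0.6044, 0.2222, 0.2788]
eef_rot: [0.001, 0.178, 0.984, -0.001]
ft_force: [-1.1, -4.8, 4.4]
opening: 0.0086
grip_force: 24.7
t 12.35 p [0.6044 0.2222 0.2788] f [-1.1 -4.8  4.4] open 0.0086 grip 24.742102324962616 q [ 0.18  0.51  1.33 -0.    1.3  -1.03]
turn [-0.03  0.13 -0.04] shift [ 1.1 -0.3 -2.2]
```

```bash
cat >> h.py <<'E'
def arc(steps,off=None):
    P=np.load('P.npy');p=env.read_state()['position'];plan()
    h=case2w(P,.104,0,.042);a=np.array([np.cos(P[2]),np.sin(P[2])])
    x=(p[:2]-h[:2])@a;lat=(p[:2]-h[:2])@[-a[1],a[0]]
    dz=-.0152
    zz=p[2]-dz-.042;th=np.arctan2(zz,-x);print('theta',th,'r',np.hypot(x,zz),'lat',lat)
    yz=np.array([x,zz])*1000; t0=1.79
    for t in steps:
        n=258*np.array([-np.cos(t),np.sin(t)]);d=n-yz;print(round(t,3),[0,round(d[0],1),round(-d[1],1)]);yz=n
E
python3 - <<'E'
from h import *
arc([1.77,1.72,1.66,1.6,1.54,1.48,1.42,1.36,1.32])
E
```

```text
t 12.35 p [0.6044 0.2222 0.2788] f [-1.1 -4.8  4.4] open 0.0086 grip 24.742102324962616 q [ 0.18  0.51  1.33 -0.    1.3  -1.03]
theta 1.7911189530981777 r 0.2581963585719179 lat -0.0010987555261371565
1.77 [0, np.float64(-5.4), np.float64(-0.9)]
1.72 [0, np.float64(-12.7), np.float64(-2.2)]
1.66 [0, np.float64(-15.4), np.float64(-1.8)]
1.6 [0, np.float64(-15.5), np.float64(-0.9)]
1.54 [0, np.float64(-15.5), np.float64(0.0)]
1.48 [0, np.float64(-15.4), np.float64(0.9)]
1.42 [0, np.float64(-15.4), np.float64(1.9)]
1.36 [0, np.float64(-15.2), np.float64(2.8)]
1.32 [0, np.float64(-10.0), np.float64(2.4)]
```

Excellent agreement with the model (r 0.2582, θ 1.791).

```bash
python3 -m inch '[[0,-5.4,-0.9,0,0,0,0],[0,-12.7,-2.2,0,0,0,0],[0,-15.4,-1.8,0,0,0,0],[0,-15.5,-0.9,0,0,0,0],[0,-15.5,0,0,0,0,0],[0,-15.4,0.9,0,0,0,0],[0,-15.4,1.9,0,0,0,0],[0,-15.2,2.8,0,0,0,0],[0,-10,2.4,0,0,0,0],[0,0,0,0,0,0,0]]'
python3 - <<'E'
from h import *
arc([1.28,1.22,1.15,1.08,1.01,.94,.87,.81,.77])
E
```

```text
time_s: 13.35
position: [0.5612, 0.1084, 0.2744]
eef_rot: [-0.001, 0.179, 0.984, -0.001]
ft_force: [1.1, -1.4, 1.5]
opening: 0.0086
grip_force: 25.8
t 13.35 p [0.5612 0.1084 0.2744] f [ 1.1 -1.4  1.5] open 0.0086 grip 25.75506627559662 q [-0.    0.41  1.52 -0.    1.22 -1.22]
theta 1.3128911163552655 r 0.2561044519106333 lat -0.0003435447946300473
1.28 [0, np.float64(-8.7), np.float64(0.5)]
1.22 [0, np.float64(-14.7), np.float64(4.9)]
1.15 [0, np.float64(-16.7), np.float64(6.8)]
1.08 [0, np.float64(-16.2), np.float64(7.9)]
1.01 [0, np.float64(-15.6), np.float64(9.1)]
0.94 [0, np.float64(-14.9), np.float64(10.1)]
0.87 [0, np.float64(-14.2), np.float64(11.2)]
0.81 [0, np.float64(-11.5), np.float64(10.3)]
0.77 [0, np.float64(-7.3), np.float64(7.3)]
```

```bash
python3 -m inch '[[0,-8.7,0.5,0,0,0,0],[0,-14.7,4.9,0,0,0,0],[0,-16.7,6.8,0,0,0,0],[0,-16.2,7.9,0,0,0,0],[0,-15.6,9.1,0,0,0,0],[0,-14.9,10.1,0,0,0,0],[0,-14.2,11.2,0,0,0,0],[0,-11.5,10.3,0,0,0,0],[0,-7.3,7.3,0,0,0,0],[0,0,0,0,0,0,0]]'
python3 - <<'E'
from h import *
arc([.73,.67,.6,.53,.46,.4,.34,.29,.25])
E
```

```text
time_s: 14.35
position: [0.5188, -0.0037, 0.2063]
eef_rot: [-0.001, 0.178, 0.984, -0.001]
ft_force: [0.2, -2.2, 1.8]
opening: 0.0087
grip_force: 24.8
t 14.35 p [ 0.5188 -0.0037  0.2063] f [ 0.2 -2.2  1.8] open 0.0087 grip 24.793463051319122 q [-0.22  0.42  1.72 -0.    1.   -1.43]
theta 0.7698941708853962 r 0.2578095400115315 lat 0.00028571002002661275
0.73 [0, np.float64(-7.2), np.float64(7.4)]
0.67 [0, np.float64(-10.0), np.float64(11.8)]
0.6 [0, np.float64(-10.7), np.float64(14.5)]
0.53 [0, np.float64(-9.7), np.float64(15.3)]
0.46 [0, np.float64(-8.6), np.float64(15.9)]
0.4 [0, np.float64(-6.5), np.float64(14.1)]
0.34 [0, np.float64(-5.6), np.float64(14.4)]
0.29 [0, np.float64(-4.0), np.float64(12.3)]
0.25 [0, np.float64(-2.8), np.float64(9.9)]
```

```bash
python3 -m inch '[[0,-7.2,7.4,0,0,0,0],[0,-10,11.8,0,0,0,0],[0,-10.7,14.5,0,0,0,0],[0,-9.7,15.3,0,0,0,0],[0,-8.6,15.9,0,0,0,0],[0,-6.5,14.1,0,0,0,0],[0,-5.6,14.4,0,0,0,0],[0,-4,12.3,0,0,0,0],[0,-2.8,9.9,0,0,0,0],[0,0,0,0,0,0,0]]'
python3 - <<'E'
from h import *
arc([.21,.17,.13,.09,.06,.03,.01,-.005])
E
```

```text
time_s: 15.35
position: [0.4963, -0.0632, 0.0903]
eef_rot: [-0.001, 0.178, 0.984, 0.0]
ft_force: [-0.8, -2.4, 0.2]
opening: 0.0087
grip_force: 25.7
t 15.35 p [ 0.4963 -0.0632  0.0903] f [-0.8 -2.4  0.2] open 0.0087 grip 25.669628977775574 q [-0.35  0.59  1.86 -0.    0.69 -1.56]
theta 0.24981025113072555 r 0.25669952761012205 lat 0.0005770744314205954
0.21 [0, np.float64(-3.6), np.float64(9.7)]
0.17 [0, np.float64(-1.9), np.float64(10.1)]
0.13 [0, np.float64(-1.5), np.float64(10.2)]
0.09 [0, np.float64(-1.1), np.float64(10.3)]
0.06 [0, np.float64(-0.6), np.float64(7.7)]
0.03 [0, np.float64(-0.3), np.float64(7.7)]
0.01 [0, np.float64(-0.1), np.float64(5.2)]
-0.005 [0, np.float64(-0.0), np.float64(3.9)]
```

```bash
python3 -m inch '[[0,-3,9.7,0,0,0,0],[0,-1.9,10.1,0,0,0,0],[0,-1.5,10.2,0,0,0,0],[0,-1.1,10.3,0,0,0,0],[0,-0.6,7.7,0,0,0,0],[0,-0.3,7.7,0,0,0,0],[0,0,5,0,0,0,0],[0,0,3,0,0,0,0],[0,0,0,0,0,0,0]]'
python3 - <<'E'
from h import *
arc([0.,-.01])
E
```

```text
time_s: 16.25
position: [0.4936, -0.0709, 0.0273]
eef_rot: [-0.001, 0.178, 0.984, 0.0]
ft_force: [-3.9, -0.4, -0.3]
opening: 0.0091
grip_force: 25.1
t 16.25 p [ 0.4936 -0.0709  0.0273] f [-3.9 -0.4 -0.3] open 0.0091 grip 25.104141533374786 q [-0.37  0.71  1.89 -0.    0.54 -1.58]
theta 0.001836452278048713 r 0.2569091939984559 lat 0.0004992193251955996
0.0 [0, np.float64(-1.1), np.float64(0.5)]
-0.01 [0, np.float64(0.0), np.float64(2.6)]
```

```bash
python3 -m inch '[[0,0,2,0,0,0,0],[0,0,1.5,0,0,0,0],[0,0,1,0,0,0,0],[0,0,0,0,0,0,0],[0,0,0,0,0,0,0]]'
python3 - <<'E'
from h import *
arc([0.])
E
```

```text
time_s: 16.75
position: [0.4937, -0.071, 0.0262]
eef_rot: [0.0, 0.177, 0.984, -0.0]
ft_force: [-8.3, 0.8, 24.2]
opening: 0.009
grip_force: 27.5
t 16.75 p [ 0.4937 -0.071   0.0262] f [-8.3  0.8 24.2] open 0.009 grip 27.53649741411209 q [-0.37  0.71  1.89 -0.    0.53 -1.58]
theta -0.002220008078750382 r 0.25694944297395295 lat 0.00035643645556559763
0.0 [0, np.float64(-1.1), np.float64(-0.6)]
```

Lid shut against its stop (24 N reaction, θ≈0). Release and rise.

```bash
python3 -m inch '[[0,0,-2,0,0,0,0],[0,0,-1.5,0,0,0,0],[0,0,0,0,0,0,0.2],[0,0,0,0,0,0,0.2],[0,0,0,0,0,0,0.2]]'
python3 -m inch '[[0,0,-10,0,0,0,0.2],[0,0,-20,0,0,0,0.2],[0,0,-30,0,0,0,0.4],[0,0,-35,0,0,0,0.5],[0,0,0,0,0,0,0.5]]'
python3 - <<'E'
from h import *
P=np.load('P.npy');b=case2w(P,-.133,-.088,.12);print(b)
plan((*b,69.57),(b[0],b[1],.054,69.57))
c=snap('top');cv2.imwrite('pics/t5.png',cv2.convertScaleAbs(cv2.resize(c['img'][85:295,130:340,::-1],None,fx=2.8,fy=2.8),alpha=1.8))
E
```

```text
time_s: 17.25
position: [0.496, -0.0716, 0.0269]
eef_rot: [0.002, 0.178, 0.984, -0.0]
ft_force: [0.5, -0.4, -0.3]
opening: 0.0171
grip_force: 0.0
time_s: 17.75
position: [0.4975, -0.0721, 0.1261]
eef_rot: [0.005, 0.177, 0.984, -0.001]
ft_force: [0.3, -0.6, -0.7]
opening: 0.0427
grip_force: 0.0
[ 0.58343639 -0.08312932  0.12      ]
t 17.75 p [ 0.4975 -0.0721  0.1261] f [ 0.3 -0.6 -0.7] open 0.0427 grip 0.0 q [-0.37  0.53  1.84  0.    0.76 -1.58]
turn [-0.    0.59 -0.02] shift [-84.4  19.6   6.1]
turn [0. 0. 0.] shift [ 0.  0. 66.]
```

View pics/t5.png

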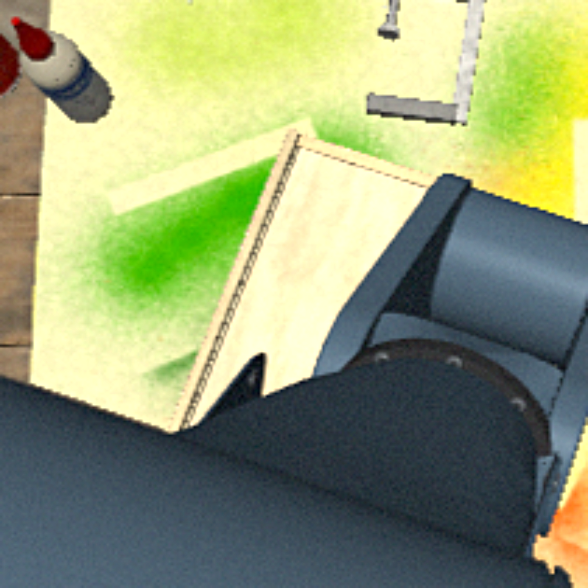

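The lid is flush and shut. Move to the button.

```bash
python3 -m inch '[[-15,4,0,0,0,0,0.5],[-23,5,0,0,0,0,0.5],[-23,5,0,0,0,0,0.5],[-23,5,0,0,0,0,0.5],[0,0,0,0,0,0,0.5]]' 25
python3 - <<'E'
from h import *
plan((.5834,-.0831,.12,69.57),(.5834,-.0831,.054,69.57))
E
```

```text
time_s: 18.3
position: [0.5827, -0.0835, 0.1211]
eef_rot: [0.002, 0.178, 0.984, -0.0]
ft_force: [0.2, -0.4, 0.2]
opening: 0.0425
grip_force: 0.0
t 18.3 p [ 0.5827 -0.0835  0.1211] f [ 0.2 -0.4  0.2] open 0.0425 grip 0.0 q [-0.33  0.62  1.62  0.    0.89 -1.55]
turn [ 0.01  0.21 -0.03] shift [-0.5  0.6  1.1]
turn [0. 0. 0.] shift [ 0.  0. 66.]
```

```bash
python3 -m inch '[[0,0.5,20,0,0,0,0.5],[0,0,25,0,0,0,0.5],[0,0,15,0,0,0,0.5],[0,0,5,0,0,0,0.5],[0,0,0,0,0,0,0.2],[0,0,0,0,0,0,0],[0,0,0,0,0,0,0],[0,0,0,0,0,0,0],[0,0,0,0,0,0,0]]' 25
python3 - <<'E'
from h import *
plan((.5834,-.0831,.054,69.57))
E
```

```text
time_s: 19.2
position: [0.5793, -0.0811, 0.057]
eef_rot: [-0.0, 0.178, 0.984, 0.001]
ft_force: [-0.5, 5.8, -0.3]
opening: 0.0132
grip_force: 27.3
t 19.2 p [ 0.5793 -0.0811  0.057 ] f [-0.5  5.8 -0.3] open 0.0132 grip 27.336389422416687 q [-0.33  0.72  1.66  0.    0.76 -1.55]
turn [ 0.06 -0.06 -0.04] shift [-4.5 -0.4  3. ]
```

```bash
python3 -m inch '[[0,0,0,0,0,0,0.3],[0,0,0,0,0,0,0.3],[-4,1,0,0,0,0,0.3],[-0.5,0,0,0,0,0,0.3],[0,0,0,0,0,0,0],[0,0,0,0,0,0,0],[0,0,0,0,0,0,0],[0,0,0,0,0,0,0]]' 25
python3 - <<'E'
from h import *
plan((.5834,-.0831,.054,69.57))
E
```

```text
time_s: 20.0
position: [0.5851, -0.0831, 0.057]
eef_rot: [0.001, 0.178, 0.984, -0.0]
ft_force: [0.9, -0.7, 2.9]
opening: 0.013
grip_force: 29.3
t 20.0 p [ 0.5851 -0.0831  0.057 ] f [ 0.9 -0.7  2.9] open 0.013 grip 29.339259266853333 q [-0.33  0.72  1.65 -0.    0.77 -1.54]
turn [-0.01  0.1  -0.03] shift [ 1.5 -0.6  3. ]
```

Well centred. Turn.

```bash
python3 -m inch '[[0,0,0,0,0,4,0],[0,0,0,0,0,8,0],[0,0,0,0,0,8,0],[0,0,0,0,0,8,0],[0,0,0,0,0,8,0],[0,0,0,0,0,8,0],[0,0,0,0,0,8,0]]'
python3 -c "
from h import *
plan((.5834,-.0831,.057,-20.43))"
```

```text
time_s: 20.7
position: [0.5843, -0.0838, 0.057]
eef_rot: [0.001, 0.593, 0.805, -0.001]
ft_force: [-1.5, -2.3, 3.2]
opening: 0.013
grip_force: 29.5
t 20.7 p [ 0.5843 -0.0838  0.057 ] f [-1.5 -2.3  3.2] open 0.013 grip 29.48012262582779 q [-0.33  0.72  1.65 -0.    0.77 -0.63]
turn [ 0.   0.1 37.7] shift [ 0.3 -1.1  0. ]
```

```bash
python3 -m inch '[[0,0,0,0,0,8,0],[0,0,0,0,0,8,0],[0,0,0,0,0,8,0],[0,0,0,0,0,8,0],[0,0,0,0,0,5,0],[0,0,0,0,0,0,0],[0,0,0,0,0,0,0]]'
python3 -c "
from h import *
plan((.5834,-.0831,.057,-20.43))"
```

```text
time_s: 21.4
position: [0.5836, -0.0837, 0.057]
eef_rot: [0.0, 0.816, 0.579, -0.001]
ft_force: [-2.2, -4.4, 5.0]
opening: 0.0131
grip_force: 29.7
t 21.4 p [ 0.5836 -0.0837  0.057 ] f [-2.2 -4.4  5. ] open 0.0131 grip 29.71421331167221 q [-0.33  0.72  1.65 -0.    0.77  0.01]
turn [-0.05  0.1   1.13] shift [ 0.5 -0.4  0. ]
```

Turned 89°; one degree more, release, rise and back off to look.

```bash
python3 -m inch '[[0,0,0,0,0,1,0],[0,0,0,0,0,0,0],[0,0,0,0,0,0,0.3],[0,0,0,0,0,0,0.3],[0,0,0,0,0,0,0.3],[0,0,-15,0,0,0,0.3],[0,0,-30,0,0,0,0.3],[0,0,-45,0,0,0,0.3],[0,0,-45,0,0,0,0.3],[0,0,-45,0,0,0,0.3]]'
python3 -c "
from h import *
plan((.42,-.25,.25,-20.43))"
```

```text
time_s: 22.4
position: [0.584, -0.0823, 0.2394]
eef_rot: [0.0, 0.821, 0.57, 0.0]
ft_force: [0.9, -0.4, -1.0]
opening: 0.0258
grip_force: 0.0
t 22.4 p [ 0.584  -0.0823  0.2394] f [ 0.9 -0.4 -1. ] open 0.0258 grip 0.0 q [-0.33  0.47  1.51  0.    1.16  0.03]
turn [ 0.03 -0.02 -0.  ] shift [-214.4  -95.2  -10.6]
```

```bash
python3 -m inch '[[-20,-9,-5,0,0,0,0.3],[-30,-14,-5,0,0,0,0.3],[-30,-14,-5,0,0,0,0.3],[-30,-14,-5,0,0,0,0.3],[-30,-14,0,0,0,0,0.3],[-30,-14,0,0,0,0,0.3],[-30,-14,0,0,0,0,0.3],[0,0,0,0,0,0,0.3],[0,0,0,0,0,0,0.3]]'
python3 - <<'E'
from h import *
plan()
c=snap('top');d=snap('scene')
a=cv2.resize(c['img'][85:295,180:390,::-1],(400,400));b=cv2.resize(d['img'][90:290,230:430,::-1],(400,400))
cv2.imwrite('pics/t6.png',cv2.convertScaleAbs(np.hstack([a,b]),alpha=1.4))
E
```

```text
time_s: 23.3
position: [0.4272, -0.2378, 0.2575]
eef_rot: [0.0, 0.822, 0.57, 0.0]
ft_force: [0.1, 0.2, 0.3]
opening: 0.026
grip_force: 0.0
t 23.3 p [ 0.4272 -0.2378  0.2575] f [0.1 0.2 0.3] open 0.026 grip 0.0 q [-0.74  0.31  1.73  0.    1.1  -0.38]
```

View pics/t6.png

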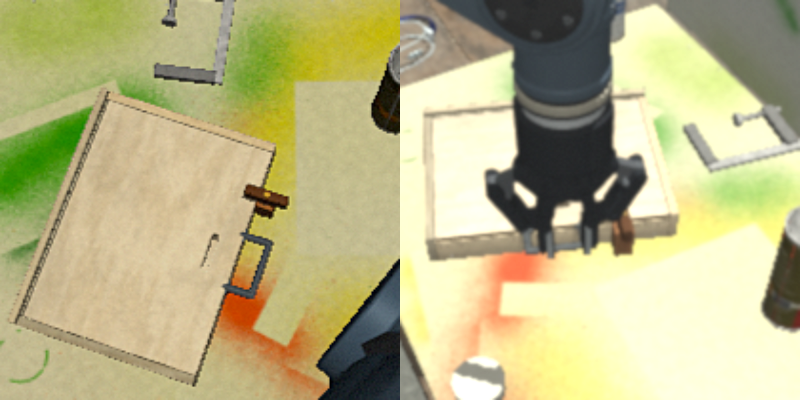

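The lid is shut flush, and the button at (266,196) lies squarely across its edge. The can and cap are in place, and the arm is clear.

```bash
python3 -c "
from station import job
print(job.hand_in())"
```

```text
the job is handed in; nothing more can be done
None
```

The brush is in the box and let go, the lid was lowered under grip until shut, and the turn-button is turned about 90° across its edge; the spray can and cap weren't touched, and I handed the job in at about 23 s of the 66 s, but the hand-in returned no verdict.

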